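# Dispense a round dishwasher tablet and present it in the dish, turned

### The arm

A 6-joint arm with a two-finger parallel gripper is mounted at the origin on the work surface. World frame = base frame: x ahead of the robot, y to its left, z up, the work surface at z = 0. Lengths are in mm, angles in rad, forces in N, time in s.
With the tool pointing down it reaches from about 350 to 875 mm from the base axis. Payload 4.2 kg.
Tool frame: the origin (TCP) lies at the very end of the fingers, on their centre line; the grasp point (between the pads) lies arm.hold_point_z behind it (arm.hold_point_z is the distance from the TCP to the grasp point, in mm); y points along the fingers, x is the direction in which the jaws open and shut, and the axes are right-handed (so a half turn about y gives the same grasp; the last joint's range is limited). The gripper opens to 85 mm and grips with 20 to 120 N. Pads are 22 mm wide; open, the fingers measure 114 mm over their backs; the gripper's body (76 mm by 85 mm) begins 54 mm behind the grasp point. The pads swing forward as they close: fully open they stand 13 mm farther back than shut.
Start: joints at [1.454, 0.385, 0.008, 0, -1.194, -0.259], TCP at [229.352, 581.375, 231.312] pointing down, gripper open.
Joint ranges: [-3.14, 3.14], [-1.21, 2.06], [-1.07, 1.41], [-3.16, 2.05], [-2.99, -0.16], [-3.1, 3.1]. Speed limits (rad/s): [2.79, 2.79, 3.14, 3.14, 3.14, 3.14].

### API

Orientations are given as a unit quaternion [x, y, z, w].
In Python, from bench import arm gives the robot as it stands.
- The arm moves only by the shell command python3 -m creep 'ROWS'. ROWS is JSON, a list of rows, each a list of 3 entries, a list of its own where there are three numbers: the shift along the world's x, y, z in mm, then the turn, a rotation vector about the world's x, y, z in rad, then the gripper command: -1 is shut, 1 is fully open, values between are in proportion. In form: [[[dx, dy, dz], [wx, wy, wz], jaw], ...]. A call has 1 to 12 rows; each row is the pose to reach, as a shift and turn from the pose commanded when the call began; what a row does not reach only later rows make up. A row lasts 1/12 s, in which the tool goes at most 41.7 mm and 7.16 degrees, less where a joint would pass 70% of its speed; a pose out of reach is approached as far as the arm can. A call with a gripper value outside its range is refused whole. The fingers move at their own pace and stop on an object; the grip force is fixed at half the most. Time passes only in rows, so rows that repeat a pose let the fingers close. It gives the time, the measured TCP pose, the force and the opening at its end, in the units of the state.
- arm.read_state(): the state, without advancing time (a new reading comes with each control period).
- arm.get_image(name): name is "scene" or "top" or "wrist"; returns (picture, depth): 420x560x3 uint8, red, green, blue; 420x560 float32, mm along the optical axis (not along the pixel's ray), 0 where there is no reading.
- arm.camera_params(name): a dict with "camera_matrix" (3x3 intrinsics, pixels), "extrinsics" (4x4, takes a point from world to camera coordinates); the wrist camera has in their place "T_tool_cam" (4x4, takes a point from camera to tool coordinates, whose origin is the TCP and whose axes are the tool frame's). Camera axes: x right, y down, z forward; pixel columns grow to the right and rows downward; lengths in mm; the calibration is good to about 2 mm. A picture is of the moment at which its call begins: read the wrist's pose just before it. camera_params takes no time and is no camera call.
- arm.job_done(): hands the job in, once; it reports no verdict.
The state is a dict: "clock": time; "joints": joint angles; "joint_vel": joint speeds; "joint_efforts": joint torques, N m; "position": TCP position; "ee_rot": TCP orientation; "contact_force": force on the tool from outside, world axes, zero at the start; "wrist_torque": the same for the moment, N m; "gripper_width": finger opening in mm.
Only numpy, scipy, OpenCV 4.12 (cv2) and the standard library are available. Lean on these libraries where they do the work, as an engineer would, in place of code of your own. Each camera call takes 0.05 s, during which the arm holds its last target.

### The job

Press the dispenser's plunger fully down to its stop and keep it down until the round tablet has rolled out into the steel dish standing in front of it, then let the plunger up. Take the dish by its arched handle, lift it gently about 10 cm straight up and, keeping it level with the tablet resting in its middle, turn it a quarter turn clockwise (seen from above), so that its pouring lip, which pointed away from the dispenser, points to the robot's left. Finish while holding the dish there in the air above its place, still and level; do not put it down or let go, and leave everything else where it stands.

Things in the scene. Friction and masses are not known exactly. Their poses are not given: they have to be found in the camera images.
- plunger_top (a point): Centre of the top of the plunger head, a round grey button 44 mm across on a white dispenser tower (64 x 74 mm, 115 mm high, fixed). 155 mm above the shelf at rest, 133 mm fully pressed. Axes of the dispenser: x points from the dish to the tower, y to the left looking that way, z up.
- plunger (a joint): Travel of the plunger, m: 0 at rest, grows as it is pressed straight down, 0.022 at its stop. A spring resists with 2.6 N at first, 7.5 N at the stop, and brings it back up. It carries a thin gate in the chute that holds back the tablet and clears the chute only in the last 2 mm of travel; the tablet rolls out in about half a second, so keep it pressed 1 s.
- dispenser: The fixed dispenser; origin on the shelf straight under the plunger's axis, axes as for plunger_top. Chute 44 mm wide, open above, runs from the tower towards -x.
- spout (a point): Middle of the chute's end, on its floor, 92 mm from the plunger axis towards -x and 48 mm above the shelf. The near rim of the dish stands about 10 mm beyond it and 21 mm lower, so the dish can be lifted straight up.
- stand (a point): The place where the dish stands at the start (within 3 mm), on the shelf, 164 mm from the plunger axis towards -x of the dispenser.
- tablet_center (a point): Centre of the loose hard white ball-shaped tablet, 30 mm across, 20 g. At the start it lies in the chute against the gate; it rolls down the chute into the dish.
- dish: The loose steel dish (170 to 340 g); origin at the centre of its underside. Round, 124 mm across, rim 27 mm high, inside a shallow cone (17 degrees) with a flat middle 16 mm across. Its pouring lip, a trough 26 mm wide, sticks out to 85 mm from the centre along the dish's -x. A handle arches over it from +y to -y. At the start its axes agree with the dispenser's within 0.05 rad.
- dish_bowl (a point): Centre of the flat middle of the dish's inside, 6 mm above its underside; axes of the dish (-x towards the lip, y along the arched handle). The tablet's centre is 15 mm above it when centred.
- dish_grip (a point): Centre of the handle's straight black top bar, straight above the dish's centre and 125 mm above its underside. The bar runs along the dish's y, 64 mm long, 10 mm thick along x, 16 mm high, flat-sided: grasp it from above with the fingers closing along the dish's x.
- ramekin: Loose white ceramic ramekin, 86 mm across, 48 mm high, on the left of the dispenser; origin at the centre of its underside. Leave it.
- scraper: Loose steel pot scraper lying on the right of the dish, about 175 mm long, 85 mm wide, 15 mm high; origin on the shelf near its middle. Leave it.
- strainer: Loose steel sink strainer, 84 mm across, 37 mm high, on the right of the dispenser; origin at the centre of its underside. Leave it.
Not all that is in view belongs to the job. Leave any blue look-alike of the dish alone. What is shaped like the dispenser but yellow is not meant.

How it is judged (in metres and radians):
On the way, in this order (a step that is already met when the one before it is completed fails the run):
1. the plunger is pressed down to its stop (value of joint plunger above 0.0205 m), for 0.2 s.
2. the plunger is up again and the dish is lifted clear by the fingers, level, the tablet in its middle (value of joint plunger below 0.004 m and height (world z) of dish above 0.03 m and angle between dish's own z axis and vertical below 0.15 rad and contact force between dish and the fingers above 1 N and horizontal distance between tablet_center and dish_bowl below 0.016 m and z of tablet_center in the frame of dish_bowl between 0.01 and 0.024 m), for 0.2 s.
At the end, for the whole second after the job is handed in: The fingers alone hold the dish, still, underside 65 to 145 mm up, within 50 mm of above its place, tilt under 0.12 rad, lip turned a quarter turn (within 0.2 rad) to the dispenser's left; tablet within 16 mm of its middle; plunger up (height (world z) of dish between 0.065 and 0.145 m and angle between dish's own z axis and vertical below 0.12 rad and horizontal distance between dish and stand below 0.05 m and angle between the x axis of dish and the y axis of dispenser, either way round below 0.2 rad and y of spout in the frame of dish above 0.02 m and contact force between dish and the fingers above 1 N and contact force between dish and dispenser below 0.1 N and linear speed of dish below 0.03 m/s and value of joint plunger below 0.004 m and horizontal distance between tablet_center and dish_bowl below 0.016 m and z of tablet_center in the frame of dish_bowl between 0.01 and 0.024 m); the arm keeps its last pose, push and grip.
It fails at once if the lifted dish is tilted more than 0.25 rad (height (world z) of dish above 0.03 m and angle between dish's own z axis and vertical above 0.25 rad).
It fails at once if the tablet rolls more than 25 mm from the middle of the lifted dish (height (world z) of dish above 0.03 m and horizontal distance between tablet_center and dish_bowl above 0.025 m).
It fails at once if another thing on the shelf is shifted by more than 20 mm (distance of any of ramekin, scraper, strainer from where it was at the start of the episode above 0.02 m).
It also fails if it takes over 53 s, if anything falls off the work surface, if the arm or the gripper's body presses on something with over 40 N, if the wrist force passes 120 N, or if a joint passes its speed limit or range.

## Working session

There is one attempt and no reset: what is moved stays moved. The work goes in short steps, Python scripts to look and compute and a shell command to move; the robot and the scene stay as the last step left them, time stands still between calls to the robot, and variables do not carry over. Pictures are saved under pics/ and viewed, and the job is handed in when it is done.

```bash
mkdir -p pics; ls
python3 - <<'E'
from bench import arm
import cv2,numpy as np
print(arm.read_state()); print(arm.hold_point_z)
for n in ("scene","top","wrist"):
    p,d=arm.get_image(n); cv2.imwrite(f"pics/{n}0.png",p[:,:,::-1]); np.save(f"pics/{n}0.npy",d)
    print(n,arm.camera_params(n))
E
```

```text
pics
{'clock': 0.0, 'joints': array([ 1.45360328e+00,  3.85598261e-01,  6.61222836e-03, -5.28505040e-04,
       -1.19400829e+00, -2.58613579e-01]), 'joint_vel': array([ 0.00013374, -0.00138204,  0.00042428, -0.00015502,  0.00063088,
       -0.00067   ]), 'joint_efforts': array([-5.43487090e-05, -3.92287374e+01,  1.88406122e+01,  4.18619245e+00,
       -4.63106480e-03, -1.10375410e-05]), 'position': array([229.14035253, 580.84205407, 230.18671927]), 'ee_rot': array([ 0.39838249, -0.58416407,  0.58511033, -0.39710154]), 'contact_force': array([-0.52538005, -0.61096494,  0.51830045]), 'wrist_torque': array([-0.0002661 ,  0.02764218,  0.00203581]), 'gripper_width': 85.6450622055066}
18.700000000000003
scene {'camera_matrix': array([[412.16363226,   0.        , 284.13449648],
       [  0.        , 412.16363226, 212.419583  ],
       [  0.        ,   0.        ,   1.        ]]), 'extrinsics': array([[-5.93575648e-01,  8.04776557e-01,  1.62615588e-03,
         2.91154752e+02],
       [ 4.68462512e-01,  3.47163510e-01, -8.12416378e-01,
        -1.64909480e+02],
       [-6.54378198e-01, -4.81
[... 509 characters left out ...]
 [ 1.19796092e-01,  1.84043833e-02, -9.92627914e-01,
         1.07497349e+03],
       [ 0.00000000e+00,  0.00000000e+00,  0.00000000e+00,
         1.00000000e+00]])}
wrist {'camera_matrix': array([[289.63488488,   0.        , 277.91974837],
       [  0.        , 289.63488488, 212.8882454 ],
       [  0.        ,   0.        ,   1.        ]]), 'T_tool_cam': array([[ 9.99999142e-01, -1.30890004e-03,  5.97368619e-05,
        -1.05190741e-01],
       [-4.13077013e-04, -2.71668145e-01,  9.62390902e-01,
        -1.42028573e+02],
       [-1.24344489e-03, -9.62390101e-01, -2.71668452e-01,
         7.00321885e+01],
       [ 0.00000000e+00,  0.00000000e+00,  0.00000000e+00,
         1.00000000e+00]])}
```

View pics/scene0.png

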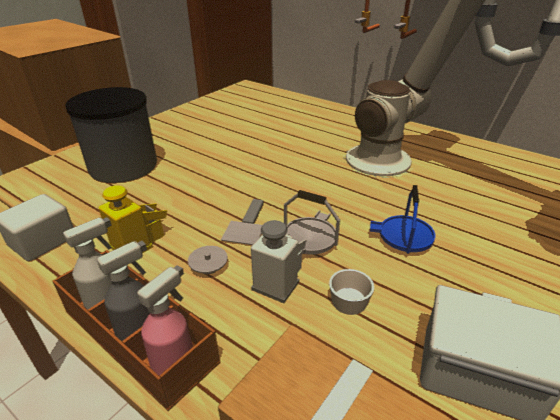

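View pics/top0.png

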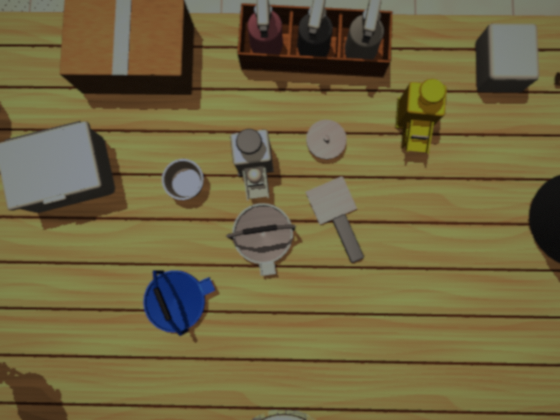

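Run:
```python
from scipy.spatial.transform import Rotation as R
print(R.from_quat([ 0.39838249, -0.58416407,  0.58511033, -0.39710154]).as_matrix().round(3))
```

```text
[[-0.367 -0.001  0.93 ]
 [-0.93  -0.002 -0.367]
 [ 0.002 -1.     0.   ]]
```

Run:
```python
import cv2
p=cv2.imread("pics/top0.png")
c=p[115:290,190:380]; cv2.imwrite("pics/topc.png",cv2.resize(c,None,fx=4,fy=4,interpolation=cv2.INTER_CUBIC)[:600])
s=cv2.imread("pics/scene0.png"); c=s[180:310,220:360]; cv2.imwrite("pics/scenec.png",cv2.resize(c,None,fx=4.5,fy=4.5,interpolation=cv2.INTER_CUBIC))
```

```text
(no output)
```

View pics/topc.png

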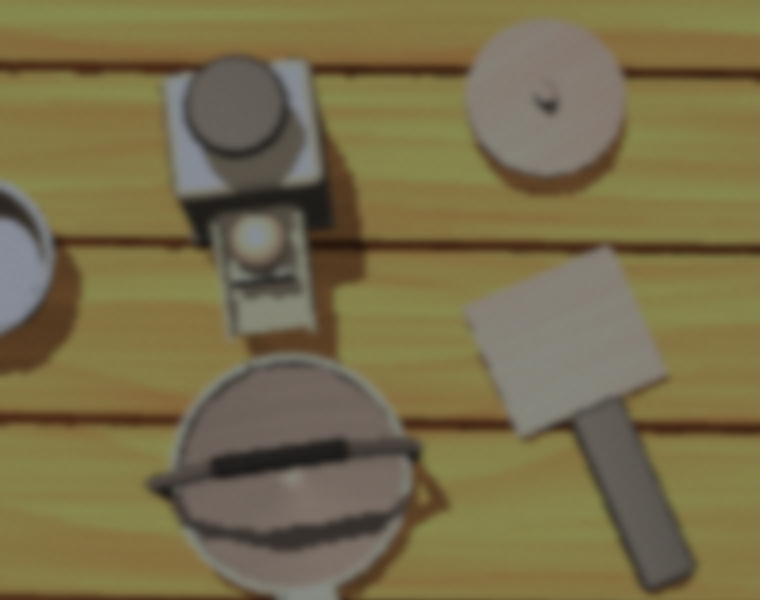

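View pics/scenec.png

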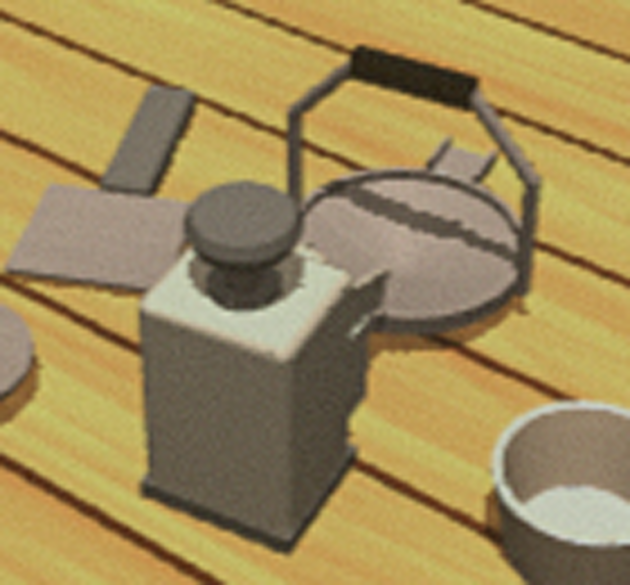

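```bash
cat > h.py <<'E'
import numpy as np
from bench import arm
def ray(cam,u,v):
    c=arm.camera_params(cam);K=c["camera_matrix"];E=c["extrinsics"]
    d=E[:3,:3].T@np.linalg.inv(K)@[u,v,1]; o=-E[:3,:3].T@E[:3,3]; return o,d
def atz(cam,u,v,z):
    o,d=ray(cam,u,v); return (o+d*(z-o[2])/d[2]).round(1)
def bydepth(cam,u,v,D):
    o,d=ray(cam,u,v); return (o+d*D).round(1)
E
python3 - <<'E'
from h import *
D=np.load("pics/top0.npy")
def t(n,u,v,z):
    u=u/4+190-.375;v=v/4+115-.375
    print(n,atz("top",u,v,z),bydepth("top",u,v,np.median(D[int(v+.5)-1:int(v+.5)+2,int(u+.5)-1:int(u+.5)+2])))
t("plunger",236,104,155);t("barL",213,466,130);t("barR",347,449,130);t("bar",280,457.5,133)
t("bowl",293,473,6); t("tablet",257,240,80); t("spoutL",232,336,55);t("spoutR",314,328,55)
t("towerTL",165,86,115);t("towerTR",306,62,115);t("towerBR",326,183,115);t("towerBL",178,194,115)
def s(n,u,v,z): print("s",n,atz("scene",u/4.5+220-.4,v/4.5+180-.4,z))
s("plunger",243,210,155); s("barL",355,60,125); s("barR",475,92,125)
s("bowl",410,250,6)
E
```

```text
plunger [622.6  73.5 155. ] [622.8  73.6 154. ]
barL [456.8  82.1 130. ] [456.7  82.  132.1]
barR [465.7  20.1 130. ] [465.6  20.  131. ]
bar [461.   50.9 133. ] [461.   50.9 133.2]
bowl [462.7  51.1   6. ] [462.7  51.1   5.4]
tablet [572.4  67.6  80. ] [569.8  66.6  94.4]
spoutL [527.8  80.7  55. ] [526.8  80.2  61.9]
spoutR [532.4  39.6  55. ] [5.399e+02 4.180e+01 5.000e-01]
towerTL [640.7 111.2 115. ] [641.4 111.5 112.6]
towerTR [653.4  43.5 115. ] [653.9  43.6 113.2]
towerBR [594.3  32.7 115. ] [597.6  33.3  98.8]
towerBL [588.  103.5 115. ] [588.6 103.8 111.9]
s plunger [621.5  72.3 155. ]
s barL [463.7  19.  125. ]
s barR [452.6  80.6 125. ]
s bowl [444.4  43.9   6. ]
```

The top view shows the plunger head at (249,141), bar centre at (260,229) and bowl centre at (263,233). These back-project to plunger (622,73) and bar (461,51). They are 162 mm apart, against the given 164, and the heights match the depth image. Dish yaw is about 0.14 rad. Next I close the gripper and move above the plunger.

```bash
python3 -m creep '[[[10,-12,3],[0,0,-0.03],-1],[[30,-38,6],[0,0,-0.08],-1],[[52,-67,9],[0,0,-0.14],-1],[[75,-97,10],[0,0,-0.2],-1],[[98,-127,10],[0,0,-0.26],-1],[[121,-157,10],[0,0,-0.32],-1],[[144,-187,10],[0,0,-0.38],-1],[[167,-217,10],[0,0,-0.44],-1],[[190,-247,10],[0,0,-0.5],-1],[[213,-277,10],[0,0,-0.56],-1],[[236,-307,10],[0,0,-0.62],-1],[[259,-335,10],[0,0,-0.68],-1]]'
python3 -m creep '[[[23,-30,0],[0,0,-0.06],-1],[[46,-60,0],[0,0,-0.12],-1],[[69,-90,0],[0,0,-0.18],-1],[[92,-120,-10],[0,0,-0.24],-1],[[112,-145,-20],[0,0,-0.3],-1],[[125,-163,-30],[0,0,-0.35],-1],[[132,-172,-38],[0,0,-0.378],-1],[[134,-173,-42],[0,0,-0.378],-1],[[134,-173,-42],[0,0,-0.378],-1],[[134,-173,-42],[0,0,-0.378],-1]]'
python3 - <<'E'
from h import *
import cv2
s=arm.read_state(); print(s)
for n in ("scene","top","wrist"):
    p,d=arm.get_image(n); cv2.imwrite(f"pics/{n}1.png",p[:,:,::-1]); np.save(f"pics/{n}1.npy",d)
E
```

```text
clock: 1.15
position: [489.0, 243.8, 241.6]
ee_rot: [-0.179, 0.684, -0.684, 0.179]
contact_force: [0.3, 0.5, 0.7]
gripper_width: -0.1
clock: 1.98
position: [621.9, 74.0, 199.5]
ee_rot: [0.049, -0.705, 0.705, -0.049]
contact_force: [0.4, -0.4, 0.0]
gripper_width: -0.0
{'clock': 1.9833, 'joints': array([ 3.76352592e-01,  4.09539531e-01, -3.55303366e-02, -2.68644633e-05,
       -1.12587821e+00, -2.38071178e-01]), 'joint_vel': array([ 0.01475016, -0.01654487,  0.00893364,  0.00366793,  0.0014303 ,
       -0.00034752]), 'joint_efforts': array([-6.22406658e-01, -3.90044117e+01,  1.80167663e+01,  4.00724083e+00,
       -6.36552722e-04,  1.76881851e-03]), 'position': array([621.94112577,  73.96655181, 199.48757884]), 'ee_rot': array([ 0.04890057, -0.70540954,  0.70542565, -0.04879311]), 'contact_force': array([ 0.44765036, -0.3991465 ,  0.02427888]), 'wrist_torque': array([ 0.06560177, -0.02351759,  0.02132664]), 'gripper_width': -0.04808226047699827}
```

View pics/scene1.png

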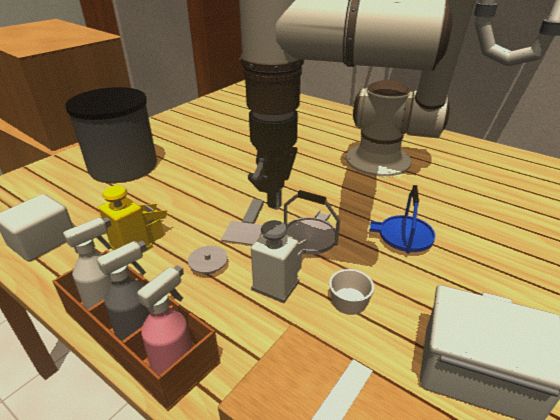

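View pics/wrist1.png

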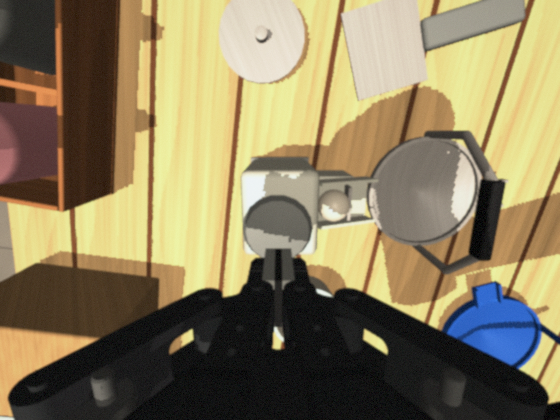

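The fingertips are directly over the plunger head: in the wrist picture both sit at column 278. Now I press.

```bash
python3 -m creep '[[[0,0,-10],[0,0,0],-1],[[0,0,-25],[0,0,0],-1],[[0,0,-36],[0,0,0],-1],[[0,0,-42],[0,0,0],-1],[[0,0,-46],[0,0,0],-1],[[0,0,-50],[0,0,0],-1],[[0,0,-54],[0,0,0],-1],[[0,0,-58],[0,0,0],-1],[[0,0,-60],[0,0,0],-1],[[0,0,-60],[0,0,0],-1]]'
```

```text
clock: 2.97
position: [622.4, 73.4, 139.5]
ee_rot: [-0.048, 0.705, -0.705, 0.049]
contact_force: [-3.1, 0.3, 5.5]
gripper_width: -0.1
```

```bash
python3 -m creep '[[[0,0,-3],[0,0,0],-1],[[0,0,-6],[0,0,0],-1],[[0,0,-8],[0,0,0],-1],[[0,0,-8.5],[0,0,0],-1],[[0,0,-8.5],[0,0,0],-1]]'
```

```text
clock: 3.38
position: [622.7, 73.4, 132.9]
ee_rot: [0.048, -0.705, 0.705, -0.049]
contact_force: [-4.7, 0.6, 9.8]
gripper_width: -0.0
```

```bash
python3 -m creep '[[[0,0,-1],[0,0,0],-1],[[0,0,-1],[0,0,0],-1],[[0,0,-1],[0,0,0],-1],[[0,0,-1],[0,0,0],-1],[[0,0,-1],[0,0,0],-1],[[0,0,-1],[0,0,0],-1],[[0,0,-1],[0,0,0],-1],[[0,0,-1],[0,0,0],-1],[[0,0,-1],[0,0,0],-1],[[0,0,-1],[0,0,0],-1],[[0,0,-1],[0,0,0],-1],[[0,0,-1],[0,0,0],-1]]'
python3 - <<'E'
from h import *
import cv2
print(arm.read_state()['position'],arm.read_state()['contact_force'])
p,d=arm.get_image("wrist"); cv2.imwrite("pics/wrist2.png",p[:,:,::-1])
E
```

```text
clock: 4.38
position: [622.8, 73.4, 132.9]
ee_rot: [0.048, -0.705, 0.706, -0.05]
contact_force: [-6.9, 0.6, 14.5]
gripper_width: -0.1
[622.7948575   73.42152403 132.8595649 ] [-6.92667793  0.61028307 14.49177392]
```

View pics/wrist2.png

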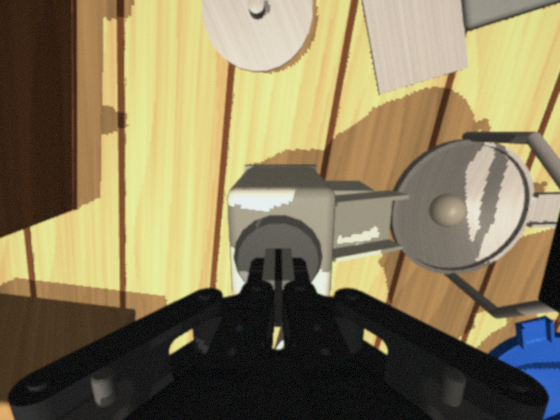

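The tablet is out of the chute and sits in the dish at about (448,210). I release the plunger and move above the handle.

```bash
python3 -m creep '[[[0,0,5],[0,0,0],-1],[[0,0,12],[0,0,0],-1],[[0,0,22],[0,0,0],-1],[[0,0,35],[0,0,0],-1],[[0,0,50],[0,0,0],-1],[[-10,-1,62],[0,0,0],-1],[[-30,-4,68],[0,0,0],-0.5],[[-55,-8,70],[0,0,0],0],[[-80,-11,70],[0,0,0],0],[[-105,-15,70],[0,0,0],0],[[-130,-18,70],[0,0,0],0],[[-150,-21,70],[0,0,0],0]]'
python3 -m creep '[[[-9,-1,0],[0,0,0],0],[[-12,-1.5,0],[0,0,0],0],[[-12,-1.5,0],[0,0,0],0],[[-12,-1.5,0],[0,0,0],0]]'
python3 - <<'E'
from h import *
import cv2
print(arm.read_state()['position'],arm.read_state()['contact_force'])
for n in ("scene","top","wrist"):
    p,d=arm.get_image(n); cv2.imwrite(f"pics/{n}3.png",p[:,:,::-1]); np.save(f"pics/{n}3.npy",d)
s=cv2.imread("pics/scene3.png"); c=s[150:310,200:380]; cv2.imwrite("pics/scene3c.png",cv2.resize(c,None,fx=3.5,fy=3.5,interpolation=cv2.INTER_CUBIC))
E
```

```text
clock: 5.43
position: [470.9, 52.1, 199.6]
ee_rot: [-0.048, 0.706, -0.705, 0.048]
contact_force: [-1.2, -0.7, -0.1]
gripper_width: 42.9
clock: 5.77
position: [461.6, 51.3, 200.0]
ee_rot: [-0.048, 0.706, -0.705, 0.049]
contact_force: [-0.2, 0.7, 1.1]
gripper_width: 42.6
[461.57901357  51.27307337 200.03086514] [-0.18875317  0.69210652  1.07954233]
```

View pics/wrist3.png

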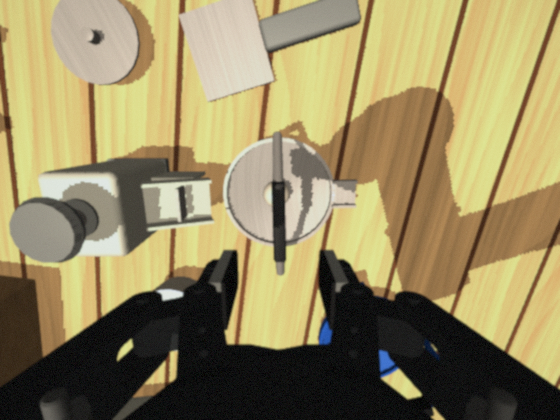

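View pics/scene3c.png

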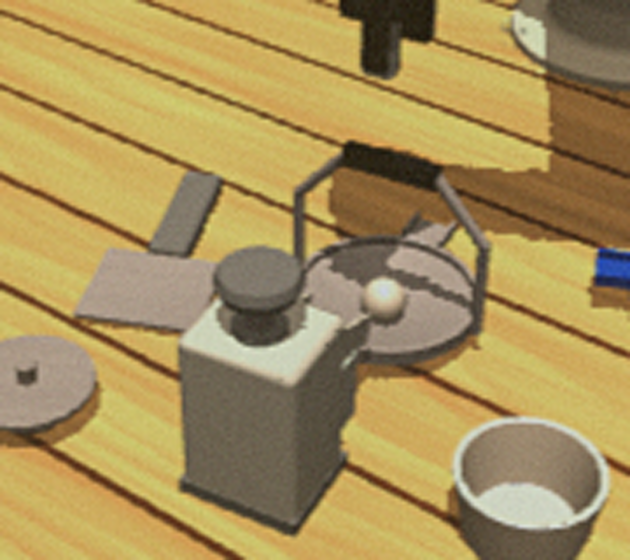

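Run:
```python
from h import *
from scipy.spatial.transform import Rotation as R
s=arm.read_state(); c=arm.camera_params("wrist"); T=c["T_tool_cam"]; Rt=R.from_quat(s["ee_rot"]).as_matrix()
D=np.load("pics/wrist3.npy")
for u,v,z in [(279,183,133),(279,260,133),(279,221,133),(278,193,21)]:
    d=Rt@T[:3,:3]@np.linalg.inv(c["camera_matrix"])@[u,v,1]; o=s["position"]+Rt@T[:3,3]
    print((o+d*(z-o[2])/d[2]).round(1), (o+d*D[v,u]).round(1))
```

```text
[466.1  18.3 133. ] [466.1  18.4 132.4]
[457.8  78.7 133. ] [457.8  79.2 132. ]
[462.2  47.  133. ] [462.2  47.2 132.3]
[462.6  49.   21. ] [465.8  25.9 132.2]
```

The wrist-camera bar midpoint is (462,48.5) at z 132–133. That agrees with the top camera within about 2.5 mm, so I descend and grip.

```bash
python3 -m creep '[[[0,-1,-12],[0,0,0],0],[[0,-1,-30],[0,0,0],0],[[0,-1,-48],[0,0,0],0],[[0,-1,-64],[0,0,0],0],[[0,-1,-78],[0,0,0],0],[[0,-1,-88],[0,0,0],0],[[0,-1,-93],[0,0,0],0],[[0,-1,-93],[0,0,0],0],[[0,-1,-93],[0,0,0],0]]'
python3 -m creep '[[[0,0,0],[0,0,0],-0.3],[[0,0,0],[0,0,0],-0.5],[[0,0,0],[0,0,0],-0.6],[[0,0,0],[0,0,0],-0.66],[[0,0,0],[0,0,0],-0.7],[[0,0,0],[0,0,0],-0.74],[[0,0,0],[0,0,0],-0.78],[[0,0,0],[0,0,0],-0.85],[[0,0,0],[0,0,0],-1],[[0,0,0],[0,0,0],-1],[[0,0,0],[0,0,0],-1],[[0,0,0],[0,0,0],-1]]'
python3 - <<'E'
from h import *
import cv2
print(arm.read_state()['position'],arm.read_state()['contact_force'])
for n in ("scene","wrist"):
    p,d=arm.get_image(n); cv2.imwrite(f"pics/{n}4.png",p[:,:,::-1])
s=cv2.imread("pics/scene4.png"); c=s[150:310,200:380]; cv2.imwrite("pics/scene4c.png",cv2.resize(c,None,fx=3.5,fy=3.5,interpolation=cv2.INTER_CUBIC))
E
```

```text
clock: 6.67
position: [460.9, 50.0, 106.8]
ee_rot: [0.048, -0.705, 0.706, -0.048]
contact_force: [0.4, -0.4, 0.1]
gripper_width: 42.6
clock: 7.67
position: [460.8, 49.9, 107.2]
ee_rot: [-0.048, 0.705, -0.705, 0.049]
contact_force: [0.8, -0.3, 4.3]
gripper_width: 9.0
[460.76453621  49.93579065 107.20380463] [ 0.83811591 -0.2697816   4.33008325]
```

View pics/scene4c.png

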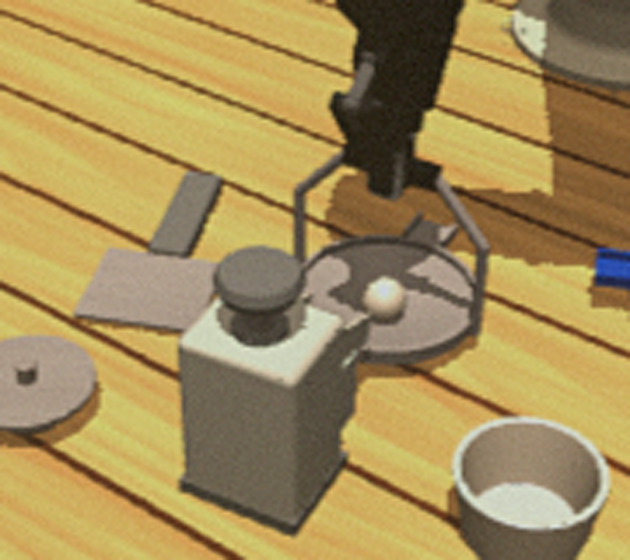

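View pics/wrist4.png

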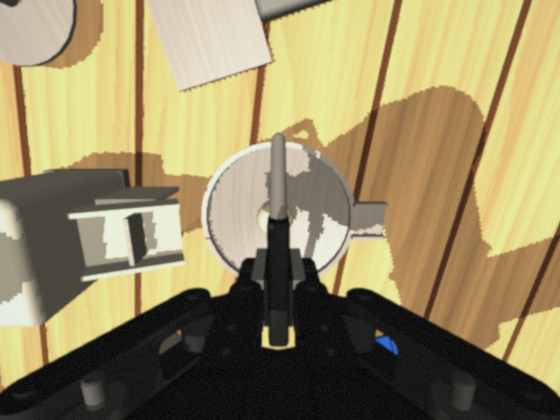

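The bar is gripped (opening 9 mm) and the tablet lies in the middle of the dish. I lift gently, with a first check at about 40 mm.

```bash
python3 -m creep '[[[0,0,1],[0,0,0],-1],[[0,0,2.5],[0,0,0],-1],[[0,0,5],[0,0,0],-1],[[0,0,8],[0,0,0],-1],[[0,0,12],[0,0,0],-1],[[0,0,16],[0,0,0],-1],[[0,0,20],[0,0,0],-1],[[0,0,24],[0,0,0],-1],[[0,0,28],[0,0,0],-1],[[0,0,32],[0,0,0],-1],[[0,0,35],[0,0,0],-1],[[0,0,37],[0,0,0],-1]]'
python3 -m creep '[[[0,0,2],[0,0,0],-1],[[0,0,2.5],[0,0,0],-1],[[0,0,2.5],[0,0,0],-1],[[0,0,2.5],[0,0,0],-1]]'
python3 - <<'E'
from h import *
import cv2
print(arm.read_state()['position'],arm.read_state()['contact_force'])
for n in ("scene","wrist"):
    p,d=arm.get_image(n); cv2.imwrite(f"pics/{n}5.png",p[:,:,::-1])
s=cv2.imread("pics/scene5.png"); c=s[150:310,200:380]; cv2.imwrite("pics/scene5c.png",cv2.resize(c,None,fx=3.5,fy=3.5,interpolation=cv2.INTER_CUBIC))
E
```

```text
clock: 8.77
position: [460.5, 49.9, 144.3]
ee_rot: [-0.048, 0.706, -0.705, 0.049]
contact_force: [0.3, 0.8, -2.5]
gripper_width: 9.1
clock: 9.1
position: [460.2, 49.8, 146.2]
ee_rot: [0.049, -0.705, 0.705, -0.048]
contact_force: [-0.3, 0.4, -2.6]
gripper_width: 8.9
[460.20788247  49.82630125 146.16278034] [-0.28094174  0.36937443 -2.63957071]
```

View pics/scene5c.png

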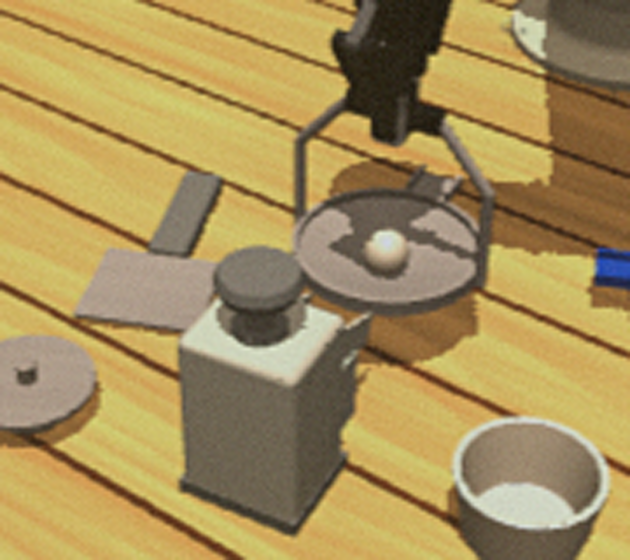

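View pics/wrist5.png

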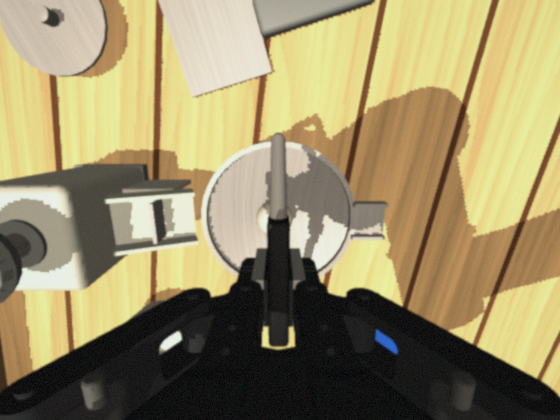

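Held level with the tablet in the middle. I lift another 60 mm.

```bash
python3 -m creep '[[[0,0,1],[0,0,0],-1],[[0,0,3],[0,0,0],-1],[[0,0,7],[0,0,0],-1],[[0,0,13],[0,0,0],-1],[[0,0,20],[0,0,0],-1],[[0,0,27],[0,0,0],-1],[[0,0,34],[0,0,0],-1],[[0,0,41],[0,0,0],-1],[[0,0,48],[0,0,0],-1],[[0,0,54],[0,0,0],-1],[[0,0,58],[0,0,0],-1],[[0,0,60],[0,0,0],-1]]'
python3 -m creep '[[[0,0,0],[0,0,-0.003],-1],[[0,0,0],[0,0,-0.01],-1],[[0,0,0],[0,0,-0.022],-1],[[0,0,0],[0,0,-0.04],-1],[[0,0,0],[0,0,-0.063],-1],[[0,0,0],[0,0,-0.09],-1],[[0,0,0],[0,0,-0.12],-1],[[0,0,0],[0,0,-0.155],-1],[[0,0,0],[0,0,-0.19],-1],[[0,0,0],[0,0,-0.225],-1],[[0,0,0],[0,0,-0.26],-1],[[0,0,0],[0,0,-0.295],-1]]'
python3 -m creep '[[[0,0,0],[0,0,-0.035],-1],[[0,0,0],[0,0,-0.07],-1],[[0,0,0],[0,0,-0.105],-1],[[0,0,0],[0,0,-0.14],-1],[[0,0,0],[0,0,-0.175],-1],[[0,0,0],[0,0,-0.21],-1],[[0,0,0],[0,0,-0.245],-1],[[0,0,0],[0,0,-0.28],-1],[[0,0,0],[0,0,-0.315],-1],[[0,0,0],[0,0,-0.345],-1],[[0,0,0],[0,0,-0.365],-1],[[0,0,0],[0,0,-0.375],-1]]'
python3 - <<'E'
from h import *
import cv2
print(arm.read_state()['position'],arm.read_state()['contact_force'],arm.read_state()['joints'])
for n in ("scene","wrist"):
    p,d=arm.get_image(n); cv2.imwrite(f"pics/{n}6.png",p[:,:,::-1])
s=cv2.imread("pics/scene6.png"); c=s[110:310,200:400]; cv2.imwrite("pics/scene6c.png",cv2.resize(c,None,fx=3,fy=3,interpolation=cv2.INTER_CUBIC))
E
```

```text
clock: 10.2
position: [460.6, 50.0, 207.1]
ee_rot: [-0.048, 0.706, -0.705, 0.049]
contact_force: [0.8, -0.7, -2.5]
gripper_width: 9.1
clock: 11.2
position: [460.3, 49.9, 206.1]
ee_rot: [-0.057, -0.705, 0.705, 0.057]
contact_force: [0.3, 0.1, -1.7]
gripper_width: 9.0
clock: 12.2
position: [460.3, 49.9, 206.2]
ee_rot: [-0.187, -0.682, 0.682, 0.187]
contact_force: [0.4, -0.1, -2.0]
gripper_width: 8.6
[460.29365279  49.85073057 206.15627039] [ 0.43350367 -0.07054021 -2.02113295] [ 4.60272600e-01  1.29403430e-01 -4.10751333e-01 -1.53339093e-05
 -1.03100428e+00 -9.94656843e-01]
```

View pics/scene6c.png

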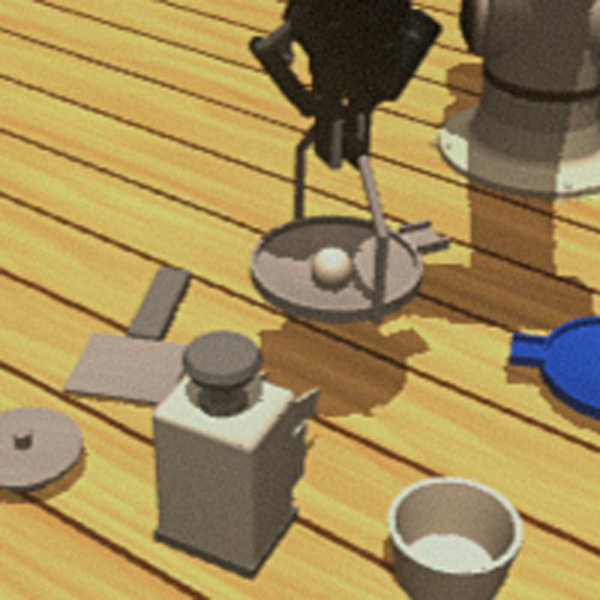

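View pics/wrist6.png

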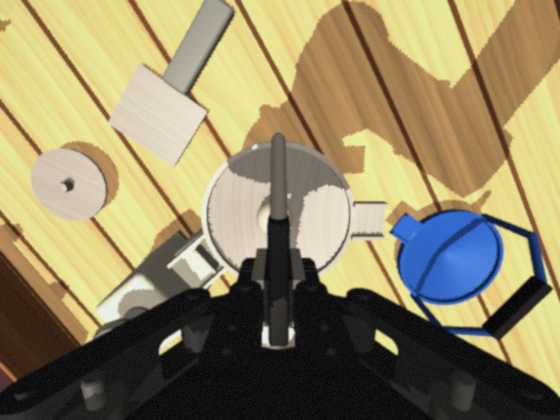

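```bash
python3 -m creep '[[[0,0,0],[0,0,-0.01],-1],[[0,0,0],[0,0,-0.03],-1],[[0,0,0],[0,0,-0.06],-1],[[0,0,0],[0,0,-0.095],-1],[[0,0,0],[0,0,-0.13],-1],[[0,0,0],[0,0,-0.165],-1],[[0,0,0],[0,0,-0.2],-1],[[0,0,0],[0,0,-0.235],-1],[[0,0,0],[0,0,-0.27],-1],[[0,0,0],[0,0,-0.305],-1],[[0,0,0],[0,0,-0.34],-1],[[0,0,0],[0,0,-0.375],-1]]'
python3 -m creep '[[[0,0,0],[0,0,-0.035],-1],[[0,0,0],[0,0,-0.07],-1],[[0,0,0],[0,0,-0.105],-1],[[0,0,0],[0,0,-0.14],-1],[[0,0,0],[0,0,-0.175],-1],[[0,0,0],[0,0,-0.21],-1],[[0,0,0],[0,0,-0.245],-1],[[0,0,0],[0,0,-0.28],-1],[[0,0,0],[0,0,-0.315],-1],[[0,0,0],[0,0,-0.35],-1],[[0,0,0],[0,0,-0.38],-1],[[0,0,0],[0,0,-0.41],-1]]'
python3 -m creep '[[[0,0,0],[0,0,-0.03],-1],[[0,0,0],[0,0,-0.06],-1],[[0,0,0],[0,0,-0.085],-1],[[0,0,0],[0,0,-0.105],-1],[[0,0,0],[0,0,-0.115],-1],[[0,0,0],[0,0,-0.118],-1],[[0,0,0],[0,0,-0.118],-1],[[0,0,0],[0,0,-0.118],-1],[[0,0,0],[0,0,-0.118],-1],[[0,0,0],[0,0,-0.118],-1],[[0,0,0],[0,0,-0.118],-1],[[0,0,0],[0,0,-0.118],-1]]'
python3 - <<'E'
from h import *
import cv2
from scipy.spatial.transform import Rotation as R
s=arm.read_state()
print(s['position'],s['contact_force'],R.from_quat(s['ee_rot']).as_matrix().round(3))
for n in ("scene","top","wrist"):
    p,d=arm.get_image(n); cv2.imwrite(f"pics/{n}7.png",p[:,:,::-1]); np.save(f"pics/{n}7.npy",d)
s=cv2.imread("pics/scene7.png"); c=s[110:310,200:400]; cv2.imwrite("pics/scene7c.png",cv2.resize(c,None,fx=3,fy=3,interpolation=cv2.INTER_CUBIC))
E
```

```text
clock: 13.3
position: [460.3, 49.9, 206.3]
ee_rot: [0.311, 0.635, -0.635, -0.311]
contact_force: [0.0, 0.2, -2.2]
gripper_width: 9.1
clock: 14.3
position: [460.3, 49.9, 206.3]
ee_rot: [0.434, 0.559, -0.559, -0.434]
contact_force: [-0.6, 0.4, -1.8]
gripper_width: 9.0
clock: 15.3
position: [460.3, 49.9, 206.3]
ee_rot: [-0.465, -0.533, 0.533, 0.465]
contact_force: [0.5, -0.1, -2.8]
gripper_width: 8.8
[460.34090342  49.86160741 206.3102187 ] [ 0.54404423 -0.1153816  -2.80564424] [[-0.134 -0.    -0.991]
 [ 0.991  0.    -0.134]
 [ 0.    -1.     0.   ]]
```

View pics/scene7c.png

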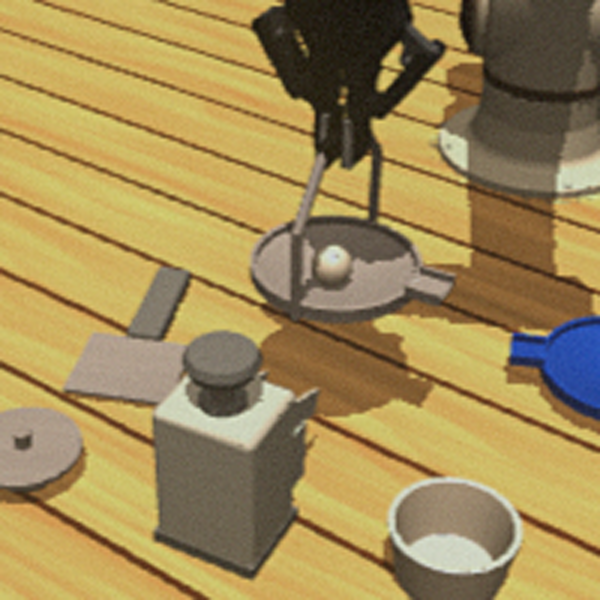

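View pics/wrist7.png

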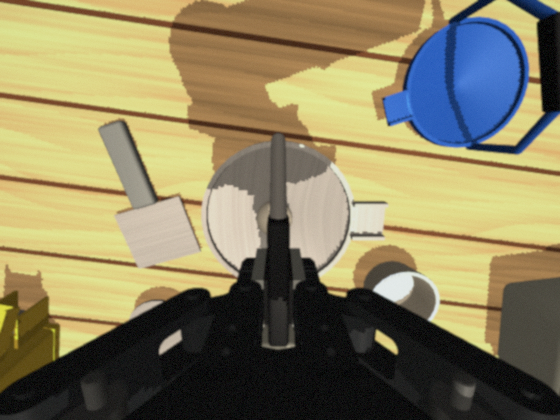

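View pics/top7.png

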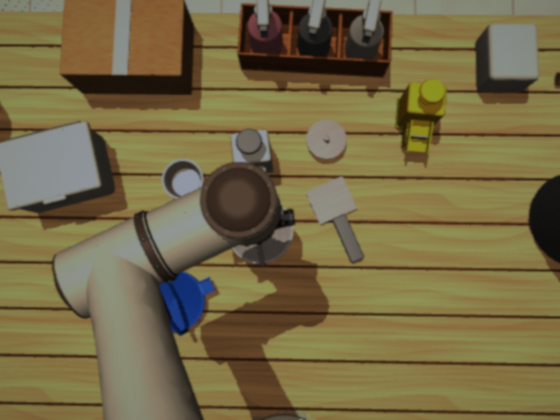

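Run:
```python
from h import *
print(atz("scene",333/3+200-.3,264/3+110-.3,121))
D=np.load("pics/scene7.npy")
print(bydepth("scene",273.3,225.7,np.median(D[224:228,272:276])))  # plunger head
print(bydepth("scene",310.7,197.7,D[197,310]))
o=[]
for u,v in [(252,265),(422,265),(335,218),(335,312)]:
    print(atz("scene",u/3+200-.3,v/3+110-.3,120))
s=arm.read_state();print(s['joint_vel'].round(4),s['clock'])
```

```text
[458.4  47.7 121. ]
[619.8  70.3 154.4]
[468.5  54.  128.9]
[493.1   0.5 120. ]
[419.8  99.4 120. ]
[403.  13. 120.]
[505.9  80.7 120. ]
[ 0.0002  0.0007 -0.0014 -0.0012 -0.0004  0.0009] 15.45
```

```bash
python3 -c "
from bench import arm
print(arm.job_done(), arm.read_state()['clock'], arm.read_state()['gripper_width'])"
```

```text
the job is handed in; nothing more can be done
the job is handed in; nothing more can be done
```

The job is handed in. The arm is holding the dish about 100 mm up, above its place, still and level, with the tablet in its middle and the lip pointing to the robot's left.

**What I did:** I pressed the plunger to its stop and held it about 1 s. At the stop the tip was at z = 132.9 mm with 14.5 N vertical force. The tablet rolled into the dish and I let the plunger up. I then gripped the handle bar, lifted about 100 mm straight up, and turned the dish a quarter turn clockwise.

**Last checks, before handing in:**
- **Grip and level:** the opening was 9 mm on the 10 mm bar, and the force showed about 2–3 N of load. The tool was vertical, and the dish looked level in the scene and wrist pictures.
- **Turn:** the tool yaw shows a turn of about 1.57 rad.
- **Tablet:** I measured it at (458, 48), against the dish centre at about (460, 50).
- **Plunger:** its top measured 154.4 mm, so it is up.
- **Other things:** the ramekin, scraper and strainer look unmoved.

**Doubts and disagreements:**
- The camera estimates differed by 2–3 mm, for example on where the bar's middle lies along its length.
- An early scene-camera reading of the bowl centre was about 18 mm off the top-camera one. I set it aside because the bowl was partly hidden in that view.
- One depth reading on the tablet, which falls on its near surface, put it at (468, 54). I trusted the ray through the tablet's outline more.

The hand-in gave no verdict, and I could not read the state afterwards.

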